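# Twist the jammed liner out of the stub pot

## Robot

A 7-joint arm with a two-finger parallel gripper is mounted at the origin on the work surface. World frame = base frame: x ahead of the robot, y to its left, z up, the work surface at z = 0. Lengths are in m, angles in rad, forces in N, time in s.
With the tool pointing down it reaches from about 0.425 to 0.875 m from the base axis. Payload 4.7 kg.
Tool frame: the origin (TCP) lies midway between the tips of the shut fingers; the grasp point (between the pads) lies 19 mm behind it (ctrl.grip_point_offset is the distance from the TCP to the grasp point, in m); z points along the fingers, y is the line along which they close (so a half turn about z gives the same grasp; the last joint's range is limited). The gripper opens to 87 mm and grips with 3 to 60 N. Pads are 19 mm wide; open, the fingers measure 117 mm over their backs; the gripper's body (75 mm by 190 mm) begins 51 mm behind the grasp point.
Start: joints at [1.306, 0.321, -0.07, 1.45, 0.023, 1.371, -0.057], TCP at [0.179, -0.625, 0.223] pointing down, gripper open.
Joint ranges: [-2.86, 2.86], [-0.3, 2.09], [-1.38, 1.24], [0.06, 2.45], [-1.56, 4.7], [0.09, 2.05], [-2.69, 2.69]. Speed limits (rad/s): [2.57, 2.57, 3.14, 3.14, 3.14, 3.14, 3.14].

## Interface

Orientations are given as a rotation vector (axis times angle).
In Python, from bench import ctrl gives the robot as it stands. The module is installed in compiled form; this text tells all that it offers.
- The arm moves only by the shell command python3 -m handwheel 'ROWS' [OPENING] [FORCE]. ROWS is JSON, a list of rows, each an object of numbers: "x", "y", "z": the shift along the tool's x, y, z in m; "wx", "wy", "wz": the turn, a rotation vector about the tool's x, y, z in degrees. A call has 1 to 10 rows; each row is the pose to reach, as a shift and turn from the pose commanded when the call began, along the tool's axes at that moment; what a row does not reach only later rows make up. A row lasts 1/12 s, in which the tool goes at most 41.7 mm and 7.16 degrees, less where a joint would pass 70% of its speed; a pose out of reach is approached as far as the arm can. A call with a gripper value outside its range is refused whole. OPENING is the finger opening in m, from 0 to 0.087, set as the call begins (- or left out, the last holds). The fingers move at their own pace and stop on an object; FORCE is the grip in N (left out, the last holds). Time passes only in rows, so rows that repeat a pose let the fingers close. It gives the time, the measured TCP pose, the force, the opening and the grip force at its end, in the units of the state.
- ctrl.get_state(): the state, without advancing time (a new reading comes with each control period).
- ctrl.get_image(name): name is "side" or "top"; returns a dict with "image" (384x512x3 uint8, red, green, blue), "K" (3x3 intrinsics, pixels), "world_to_cam" (4x4, takes a point from world to camera coordinates). Camera axes: x right, y down, z forward; pixel columns grow to the right and rows downward; lengths in m; the calibration is good to about 2 mm. A picture is of the moment at which its call begins. There is no depth.
- ctrl.close_job(): hands the job in; it is judged then, once.
The state is a dict: "time": time; "joint_positions": joint angles; "qd": joint speeds; "joint_torque": joint torques, N m; "position": TCP position; "tool_rot": TCP orientation; "ft_force": force on the tool from outside, world axes, zero at the start; "torque": the same for the moment, N m; "grip_width": opening from 0.0 (shut) to 1.0 (fully open); "grip_force": force on a finger pad.
Only numpy, scipy, OpenCV 4.12 (cv2) and the standard library are available. Lean on these libraries where they do the work, as an engineer would, in place of code of your own. Each camera call takes 0.05 s, during which the arm holds its last target. There are 200 camera calls.

## Task

The metal liner is stuck in the red stub pot on the welding bench: rusted tight, and turned out of line with the notches of the retaining ring inside. Take hold of its rim and twist it with a light pull until you feel it rise, work it out with the pot staying down on its plate, and set it down upright on the floor of the blue scrap tray before you let go, the electrode stubs still in it. Do not tip it over or disturb the other things on the bench.

Things in the scene. Friction and masses are not known exactly. Their poses are not given: they have to be found in the camera images.
- stand: Fixed dark steel plate, 156 x 156 x 8 mm, bolted to the bench; origin: centre of its underside, on the bench; its z (up) is the stub pot's axis. Two 12 mm dowels (30 mm tall, at opposite corners, 54 mm off centre in x and y) pass through the red pot's flange: the pot cannot turn or shift, but only its own weight holds it down.
- pot (a joint): Height (m) by which the red stub pot is raised off the plate; 0 = down on it, as it should be. Pot: flange 130 x 130 x 8 mm, tapered round wall, lip 120 mm across. It weighs 1.4 kg: a pull on it of more than 14 N lifts it.
- pot_rim (a point): Centre of the red pot's mouth, 91 mm above the pot's underside, 99 mm above the bench. Low in the pot, out of sight, a fixed retaining ring (4 mm thick) has four notches 90 degrees apart. The liner's two rivets pass only in line with notches (within 14 degrees either way). Where the notches lie differs each time: 20 to 70 degrees to turn either way, found by feel.
- liner: Bright metal pail held in the red pot, 0.26 to 0.44 kg; origin: centre of its underside, z towards its mouth. 120 mm tall; foot 72 mm across, 16 mm high; wall widens to 106 mm at 95 mm up; from 95 to 120 mm up an upright rim hoop, 120 mm outside, 102 mm inside diameter, 9 mm thick. At the start its underside is 16 mm above the bench, coaxial with the pot.
- liner_rim (a point): Centre of the liner's mouth, top of the hoop, 120 mm above its underside; at the start 136 mm above the bench, with a free gap of 12 mm between hoop and pot lip. Turning takes 0.5 to 1 Nm about the pot's axis (10 to 20 N along the hoop), either way; turned about another axis the liner presses on the pot's wall.
- liner_floor (a point): Centre of the liner's inner floor, 16 mm above its underside. Two rivets (6 mm thick, 7 mm long) stick out of opposite sides of the foot, 14 mm up, hidden at the start: 1.5 mm below the ring. Held down by the ring, the liner pulled up by one side of its rim with 8 N rises only 2 to 4 mm there (play and tilt); in a notch it goes on rising.
- tray: Blue scrap tray of folded sheet, fixed, 220 x 220 mm outside, walls 3 mm thick and 18 mm tall; origin: centre of its underside, on the bench; axes along its sides.
- tray_in (a point): Centre of the tray's inner floor, 3 mm above the bench; axes along the tray's sides. (Liner again: its foot is rusted tight for the first 5.5 mm of rise. There a straight pull needs 15 to 27 N, which lifts the pot, but while it is being turned, even by 3 degrees to and fro, a few N raise it. The rivets are above the ring after 12 mm; then it is free.)
- stub1: Electrode stub, 44 mm long, 8 mm thick, lying on the liner's floor; origin at the underside of its middle.
- stub2: Electrode stub, 52 mm long, 8 mm thick, lying on the liner's floor; origin at the underside of its middle.
- stub3: Electrode stub, 46 mm long, 8 mm thick, lying on the liner's floor; origin at the underside of its middle.
- chip_hammer: Bystander: chipping hammer, 250 mm; origin at its underside, near the middle.
- wire_brush: Bystander: wooden-backed wire brush lying bristles up, 290 mm; origin at its underside, near the middle.
- spray_can: Bystander: yellow spray can, 60 mm across, 176 mm tall; origin at its underside, near the middle.
- wire_spool: Bystander: black spool of welding wire lying flat, 200 mm across; origin at its underside, near the middle.
- rod_box: Bystander: carton of electrodes, 310 x 70 x 55 mm; origin at its underside, near the middle.
- grinder: Bystander: orange angle grinder, 290 mm; origin at its underside, near the middle.
There are look-alikes about, which are no part of the job. Of the things that look like the liner, the middle-sized one is meant.

How it is judged:
By the outcome, as a careful person would: the job done as asked, in the order asked, and still so for the second after the job is handed in, with the robot touching nothing.
It also fails if it takes over 64 s, if anything falls off the work surface, if the arm or the gripper's body presses on something with over 40 N, if the wrist force passes 120 N, or if a joint passes its speed limit or range.

## Working session

There is one attempt and no reset: what is moved stays moved. The work goes in short steps, Python scripts to look and compute and a shell command to move; the robot and the scene stay as the last step left them, time stands still between calls to the robot, and variables do not carry over. Pictures are saved under pics/ and viewed, at most 10 in all, crops included, and the job is handed in when it is done.

```bash
mkdir -p pics; python3 - <<'E'
from bench import ctrl
import cv2,pickle
d={n:ctrl.get_image(n) for n in("side","top")}
pickle.dump(d,open('im.pkl','wb'))
for n in d: cv2.imwrite(f'pics/{n}0.png',cv2.resize(d[n]['image'][:,:,::-1],(800,600),interpolation=cv2.INTER_CUBIC)); print(d[n]['K'],d[n]['world_to_cam'])
s=ctrl.get_state();print(s)
E
```

```text
[[436.03734189   0.         252.2018729 ]
 [  0.         436.03734189 201.74937718]
 [  0.           0.           1.        ]] [[-0.91028287 -0.41357391  0.01848555  0.45846315]
 [-0.31907315  0.6724342  -0.66785071  0.25232623]
 [ 0.26377531 -0.6138313  -0.74406567  1.44304058]
 [ 0.          0.          0.          1.        ]]
[[390.95027537   0.         251.39085055]
 [  0.         390.95027537 195.89039602]
 [  0.           0.           1.        ]] [[ 0.00457902 -0.9999879  -0.00179578 -0.02728879]
 [-0.9776238  -0.00409892 -0.21032095  0.56002809]
 [ 0.21031105  0.00271866 -0.97763074  1.29815832]
 [ 0.          0.          0.          1.        ]]
{'time': 0.1, 'joint_positions': array([ 1.30606964,  0.32177162, -0.07008197,  1.45154677,  0.02255855,
        1.37079633, -0.05690343]), 'qd': array([ 0.00078301, -0.00051005, -0.00062779, -0.00353936,  0.00093574,
       -0.00113289, -0.00043208]), 'joint_torque': array([-3.80070742e-04, -4.92570984e+01, -4.05974826e-01, -3.13397741e+01,
       -6.40125596e-02,  3.94741085e-02,  8.33781769e-05]), 'position': array([ 0.17872843, -0.62443157,  0.2215592 ]), 'tool_rot': array([-3.10941470e+00, -4.36345643e-01,  4.60660502e-04]), 'ft_force': array([ 0.85234665, -0.73289468,  0.20451405]), 'torque': array([-0.036249  , -0.00132536,  0.08166398]), 'grip_force': 0.0, 'grip_width': 0.9981282836763573}
```

View pics/top0.png

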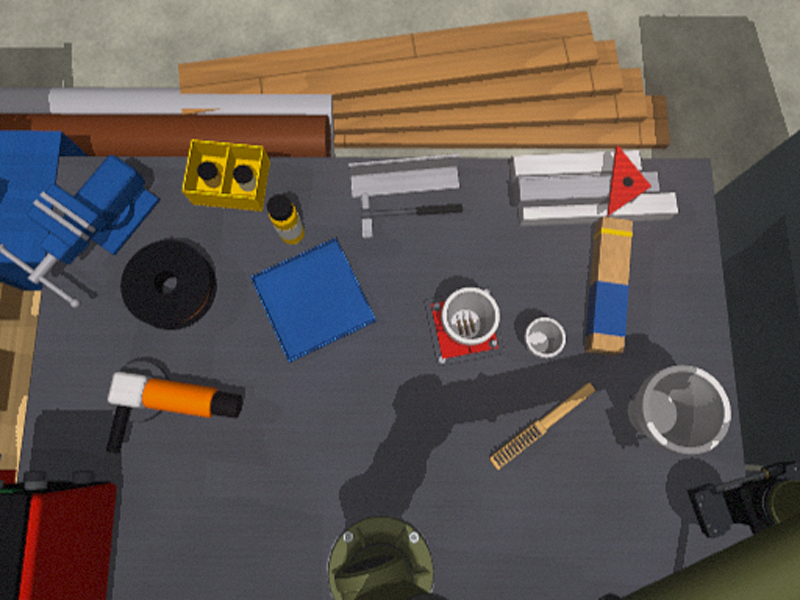

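View pics/side0.png

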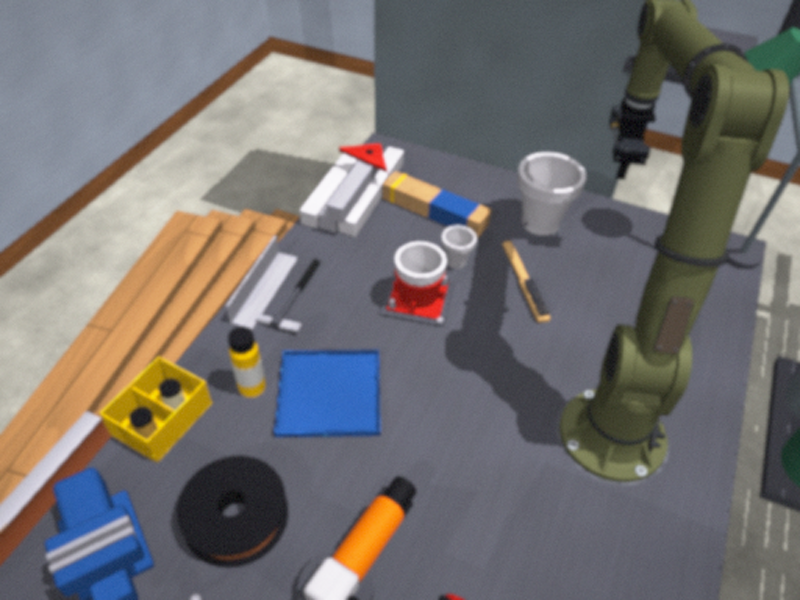

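Look-alikes in the top picture: pail in the red pot (470,316), small pail (545,337), large pail (687,409). The one in the red pot is middle-sized and sits in the pot, so it is the liner. I'll confirm it in a crop with fitted overlays.

```bash
cat > h.py <<'E'
import numpy as np,cv2,pickle
from scipy.optimize import least_squares
def proj(c,P):
    P=np.atleast_2d(P); W=c['world_to_cam']; q=P@W[:3,:3].T+W[:3,3]; q=q@c['K'].T; return q[:,:2]/q[:,2:]
def back(c,uv,z):
    W=c['world_to_cam'];R=W[:3,:3];o=-R.T@W[:3,3];d=R.T@np.linalg.inv(c['K'])@[*uv,1];return o+d*(z-o[2])/d[2]
def circ(x,y,z,r,n=120):
    a=np.linspace(0,2*np.pi,n,endpoint=False);return np.c_[x+r*np.cos(a),y+r*np.sin(a),z+0*a]
E
python3 - <<'E'
from h import *
d=pickle.load(open('im.pkl','rb'));S=1.5625
t,s=d['top'],d['side']
c0=back(t,np.array([470.5,316])/S,.136);print('liner top',c0,'side',back(s,np.array([420,262])/S,.136))
def score(c,x,y,z):
    g=cv2.GaussianBlur(cv2.cvtColor(c['image'],cv2.COLOR_RGB2GRAY),(0,0),.7).astype(np.float32)
    f=lambda r:cv2.remap(g,*[m.astype(np.float32).reshape(1,-1) for m in proj(c,circ(x,y,z,r)).T],cv2.INTER_LINEAR).ravel()
    return np.mean(f(.0555)-.5*f(.0635)-.5*f(.047))
for nm,cs in(('top',[t]),('side',[s]),('both',[t,s])):
    best=max((sum(score(c,c0[0]+i,c0[1]+j,.136) for c in cs),c0[0]+i,c0[1]+j) for i in np.arange(-.015,.015,.001) for j in np.arange(-.015,.015,.001));print(nm,best)
x,y=best[1:]
for p in[(545,337),(687,409)]: print(p,back(t,np.array(p)/S,.08))
tc=np.array([back(t,np.array(p)/S,.018) for p in[(253,275),(336,239),(375,321),(290,361)]]);print('tray',tc,tc.mean(0),np.linalg.norm(np.diff(tc,axis=0),axis=1))
ims=[]
for c in(t,s):
    u=proj(c,[x,y,.1])[0]; k=8; u0=(u-[25,37]).astype(int)
    im=cv2.resize(c['image'][u0[1]:u0[1]+74,u0[0]:u0[0]+50,::-1],None,fx=k,fy=k,interpolation=cv2.INTER_CUBIC)
    for r in(.06,.051): cv2.polylines(im,[((proj(c,circ(x,y,.136,r))-u0+.5)*k).astype(int)],True,(0,255,0),1)
    ims.append(im)
cv2.imwrite('pics/crop.png',np.hstack(ims))
E
```

```text
liner top [ 0.52319585 -0.1872855   0.136     ] side [ 0.52070311 -0.17764064  0.136     ]
top (np.float32(101.04372), np.float64(0.5261958455452039), np.float64(-0.18628550259569987))
side (np.float32(42.34135), np.float64(0.5251958455452039), np.float64(-0.18928550259569987))
both (np.float32(141.37447), np.float64(0.5261958455452039), np.float64(-0.18728550259569987))
(545, 337) [ 0.48868403 -0.35452861  0.08      ]
(687, 409) [ 0.33621486 -0.64665946  0.08      ]
tray [[0.64142213 0.29974072 0.018     ]
 [0.72962179 0.109384   0.018     ]
 [0.5341045  0.01570965 0.018     ]
 [0.44174683 0.20593119 0.018     ]] [0.58672381 0.15769139 0.018     ] [0.20979718 0.2167992  0.21145726]
```

View pics/crop.png

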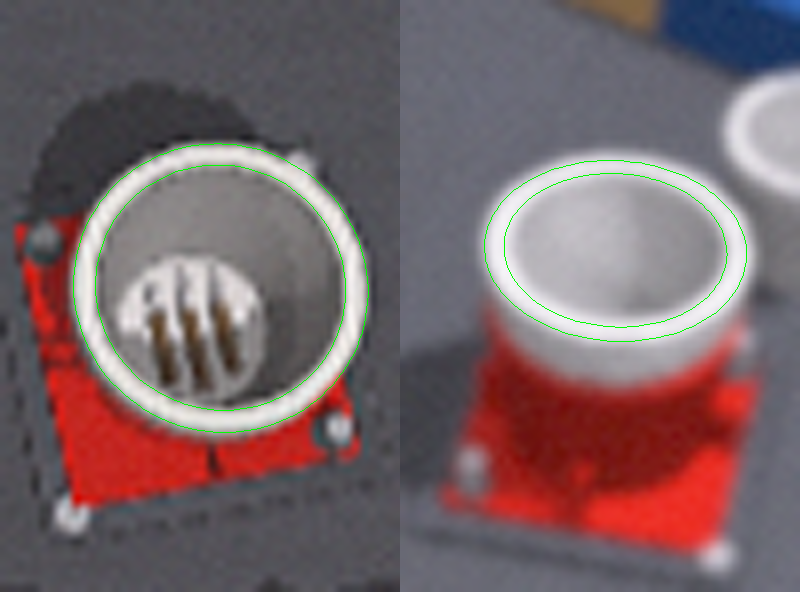

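The crop shows a bright hoop fitted at crop px (220,290) left and (616,250) right, with three stubs inside at about (190,345), all in the red pot. This is the liner: axis at about (0.526, -0.187), and the tray at about (0.587, 0.158). Now the approach.

```bash
cat >> h.py <<'E'
from scipy.spatial.transform import Rotation as Ro
def to(p,ypsi=None):
    from bench import ctrl
    s=ctrl.get_state();R=Ro.from_rotvec(s['tool_rot']).as_matrix()
    y=np.degrees(np.arctan2(R[1,1],R[0,1]))
    print('pos',s['position'].round(4),'ypsi',round(y,2),'tilt',(R[:,2]).round(4),'shift',(R.T@(np.array(p)-s['position'])).round(4), 'wz', None if ypsi is None else round(y-ypsi,2),'j',s['joint_positions'].round(2),'f',s['ft_force'].round(1),'t',s['time'])
E
python3 -c "
from h import *
to([.4724,-.2014,.30],15)"
```

```text
pos [ 0.1787 -0.6244  0.2216] ypsi -74.02 tilt [-5.0e-04  1.7e-03 -1.0e+00] shift [ 0.3988 -0.326  -0.0779] wz -89.02 j [ 1.31  0.32 -0.07  1.45  0.02  1.37 -0.06] f [ 0.9 -0.7  0.2] t 0.1
```

```bash
python3 -m handwheel '[{"z":-0.04},{"z":-0.078,"y":-0.01,"wz":-4},{"z":-0.078,"x":0.02,"y":-0.04,"wz":-10},{"z":-0.078,"x":0.05,"y":-0.065,"wz":-17},{"z":-0.078,"x":0.08,"y":-0.09,"wz":-24},{"z":-0.078,"x":0.11,"y":-0.115,"wz":-31},{"z":-0.078,"x":0.14,"y":-0.14,"wz":-38},{"z":-0.078,"x":0.17,"y":-0.165,"wz":-45},{"z":-0.078,"x":0.2,"y":-0.19,"wz":-52},{"z":-0.078,"x":0.23,"y":-0.21,"wz":-58}]' 0.05; python3 -c "
from h import *
to([.4724,-.2014,.16],15)"
```

```text
pos [ 0.1787 -0.6244  0.2216] ypsi -74.02 tilt [-5.0e-04  1.7e-03 -1.0e+00] shift [ 0.3988 -0.3258  0.0621] wz -89.02 j [ 1.31  0.32 -0.07  1.45  0.02  1.37 -0.06] f [ 0.9 -0.7  0.2] t 0.1invalid input at $[0]: expected keys x, y, z, wx, wy, wz
```

```bash
python3 -m handwheel '[{"x":0,"y":0,"z":-0.04,"wx":0,"wy":0,"wz":0},{"x":0,"y":-0.01,"z":-0.078,"wx":0,"wy":0,"wz":-4},{"x":0.02,"y":-0.04,"z":-0.078,"wx":0,"wy":0,"wz":-10},{"x":0.05,"y":-0.065,"z":-0.078,"wx":0,"wy":0,"wz":-17},{"x":0.08,"y":-0.09,"z":-0.078,"wx":0,"wy":0,"wz":-24},{"x":0.11,"y":-0.115,"z":-0.078,"wx":0,"wy":0,"wz":-31},{"x":0.14,"y":-0.14,"z":-0.078,"wx":0,"wy":0,"wz":-38},{"x":0.17,"y":-0.165,"z":-0.078,"wx":0,"wy":0,"wz":-45},{"x":0.2,"y":-0.19,"z":-0.078,"wx":0,"wy":0,"wz":-52},{"x":0.23,"y":-0.21,"z":-0.078,"wx":0,"wy":0,"wz":-58}]' 0.05; python3 -c "
from h import *
to([.4724,-.2014,.16],15)"
```

```text
time: 0.93
position: [0.3428, -0.3573, 0.3004]
tool_rot: [-2.503, -1.898, 0.001]
ft_force: [0.7, -0.4, 0.2]
grip_width: 0.577
grip_force: 0.0
pos [ 0.3428 -0.3573  0.3004] ypsi -15.66 tilt [-5.e-04  0.e+00 -1.e+00] shift [0.1851 0.0828 0.1404] wz -30.66 j [ 1.1  -0.02 -0.34  1.69 -0.01  1.48  0.49] f [ 0.7 -0.4  0.2] t 0.9333
```

```bash
python3 -m handwheel '[{"x":0.03,"y":0.012,"z":0,"wx":0,"wy":0,"wz":-6},{"x":0.065,"y":0.03,"z":0.01,"wx":0,"wy":0,"wz":-12},{"x":0.1,"y":0.045,"z":0.03,"wx":0,"wy":0,"wz":-18},{"x":0.135,"y":0.06,"z":0.05,"wx":0,"wy":0,"wz":-24},{"x":0.165,"y":0.074,"z":0.075,"wx":0,"wy":0,"wz":-31},{"x":0.185,"y":0.083,"z":0.1,"wx":0,"wy":0,"wz":-31},{"x":0.185,"y":0.083,"z":0.125,"wx":0,"wy":0,"wz":-31},{"x":0.185,"y":0.083,"z":0.135,"wx":0,"wy":0,"wz":-31},{"x":0.185,"y":0.083,"z":0.135,"wx":0,"wy":0,"wz":-31}]'; python3 - <<'E'
from h import *
from bench import ctrl
to([.4724,-.2014,.104],15)
ims=[]
for n in('top','side'):
    c=ctrl.get_image(n);u=proj(c,[.5,-.19,.13])[0];k=8;u0=(u-[25,37]).astype(int)
    im=cv2.resize(c['image'][u0[1]:u0[1]+74,u0[0]:u0[0]+50,::-1],None,fx=k,fy=k,interpolation=cv2.INTER_CUBIC)
    p=ctrl.get_state()['position'];q=((proj(c,p)[0]-u0+.5)*k).astype(int);cv2.circle(im,q.tolist(),5,(0,255,0),1);ims.append(im)
cv2.imwrite('pics/ap.png',np.hstack(ims))
E
```

```text
time: 1.68
position: [0.4708, -0.2044, 0.1627]
tool_rot: [-1.909, -2.487, 0.002]
ft_force: [-0.8, -1.0, 0.1]
grip_width: 0.571
grip_force: 0.0
pos [ 0.4708 -0.2044  0.1627] ypsi 14.98 tilt [-0.0054  0.0024 -1.    ] shift [0.0023 0.0026 0.0587] wz -0.02 j [ 0.88  0.11 -0.55  1.84  0.06  1.21  0.57] f [-0.8 -1.   0.1] t 1.6833
```

View pics/ap.png

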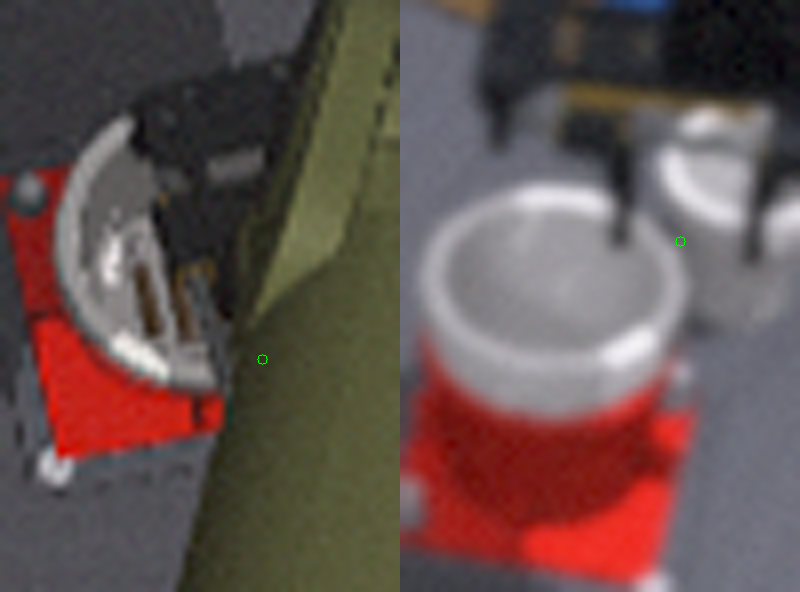

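Fingertips at (620,240) and (750,262) straddle the hoop's near wall as planned. I'll lower and close gently.

```bash
python3 -m handwheel '[{"x":0.002,"y":0.002,"z":0.015,"wx":0,"wy":0,"wz":0},{"x":0.002,"y":0.002,"z":0.03,"wx":0,"wy":0,"wz":0},{"x":0.002,"y":0.002,"z":0.045,"wx":0,"wy":0,"wz":0},{"x":0.002,"y":0.002,"z":0.057,"wx":0,"wy":0,"wz":0},{"x":0.002,"y":0.002,"z":0.057,"wx":0,"wy":0,"wz":0},{"x":0.002,"y":0.002,"z":0.057,"wx":0,"wy":0,"wz":0}]'
python3 -c "
from h import *
to([.4724,-.2014,.104],15)"
python3 -m handwheel '[{"x":0,"y":0,"z":0,"wx":0,"wy":0,"wz":0},{"x":0,"y":0,"z":0,"wx":0,"wy":0,"wz":0},{"x":0,"y":0,"z":0,"wx":0,"wy":0,"wz":0},{"x":0,"y":0,"z":0,"wx":0,"wy":0,"wz":0},{"x":0,"y":0,"z":0,"wx":0,"wy":0,"wz":0},{"x":0,"y":0,"z":0,"wx":0,"wy":0,"wz":0}]' 0 8
python3 -c "
from h import *
to([.4724,-.2014,.104],15)"
```

```text
time: 2.28
position: [0.4745, -0.2032, 0.1092]
tool_rot: [1.914, 2.49, -0.0]
ft_force: [0.0, -0.4, 0.2]
grip_width: 0.572
grip_force: 0.0
pos [ 0.4745 -0.2032  0.1092] ypsi 14.9 tilt [ 4.e-04 -4.e-04 -1.e+00] shift [ 0.0023 -0.0016  0.0052] wz -0.1 j [ 0.87  0.16 -0.55  1.9   0.1   1.1   0.54] f [ 0.  -0.4  0.2] t 2.2833
time: 2.78
position: [0.4746, -0.2024, 0.1087]
tool_rot: [1.913, 2.492, -0.0]
ft_force: [0.1, 0.5, 0.6]
grip_width: 0.21
grip_force: 0.0
pos [ 0.4746 -0.2024  0.1087] ypsi 14.98 tilt [ 3.e-04 -3.e-04 -1.e+00] shift [ 0.0016 -0.0018  0.0047] wz -0.02 j [ 0.87  0.16 -0.56  1.9   0.1   1.1   0.53] f [0.1 0.5 0.6] t 2.7833
```

```bash
python3 -m handwheel '[{"x":0.001,"y":-0.001,"z":0.004,"wx":0,"wy":0,"wz":0},{"x":0.001,"y":-0.001,"z":0.004,"wx":0,"wy":0,"wz":0},{"x":0.001,"y":-0.001,"z":0.004,"wx":0,"wy":0,"wz":0},{"x":0.001,"y":-0.001,"z":0.004,"wx":0,"wy":0,"wz":0},{"x":0.001,"y":-0.001,"z":0.004,"wx":0,"wy":0,"wz":0}]'
python3 -c "
from h import *
to([.4724,-.2014,.104],15)"
```

```text
time: 3.2
position: [0.4741, -0.202, 0.1053]
tool_rot: [1.912, 2.49, 0.001]
ft_force: [1.0, 0.3, 6.1]
grip_width: 0.141
grip_force: 8.6
pos [ 0.4741 -0.202   0.1053] ypsi 14.97 tilt [ 1.9e-03 -9.0e-04 -1.0e+00] shift [ 0.001  -0.0015  0.0013] wz -0.03 j [ 0.87  0.17 -0.56  1.91  0.1   1.09  0.53] f [1.  0.3 6.1] t 3.2
```

```bash
python3 -m handwheel '[{"x":0,"y":0,"z":0,"wx":0,"wy":0,"wz":0},{"x":0,"y":0,"z":0,"wx":0,"wy":0,"wz":0},{"x":0,"y":0,"z":0,"wx":0,"wy":0,"wz":0}]'
python3 - <<'E'
from h import *
from bench import ctrl
to([.4724,-.2014,.104],15);print(ctrl.get_state()['torque'])
ims=[]
for n in('top','side'):
    c=ctrl.get_image(n);u=proj(c,[.5,-.19,.13])[0];k=8;u0=(u-[25,37]).astype(int)
    im=cv2.resize(c['image'][u0[1]:u0[1]+74,u0[0]:u0[0]+50,::-1],None,fx=k,fy=k,interpolation=cv2.INTER_CUBIC);ims.append(im)
cv2.imwrite('pics/gr.png',np.hstack(ims))
E
```

```text
time: 3.45
position: [0.4741, -0.202, 0.1053]
tool_rot: [1.912, 2.49, 0.001]
ft_force: [0.8, 0.1, 5.4]
grip_width: 0.134
grip_force: 8.6
pos [ 0.4741 -0.202   0.1053] ypsi 14.98 tilt [ 1.9e-03 -9.0e-04 -1.0e+00] shift [ 0.001  -0.0015  0.0013] wz -0.02 j [ 0.87  0.17 -0.56  1.91  0.1   1.09  0.53] f [0.8 0.1 5.4] t 3.45
[-0.02017281 -0.47395499 -0.00140817]
```

View pics/gr.png

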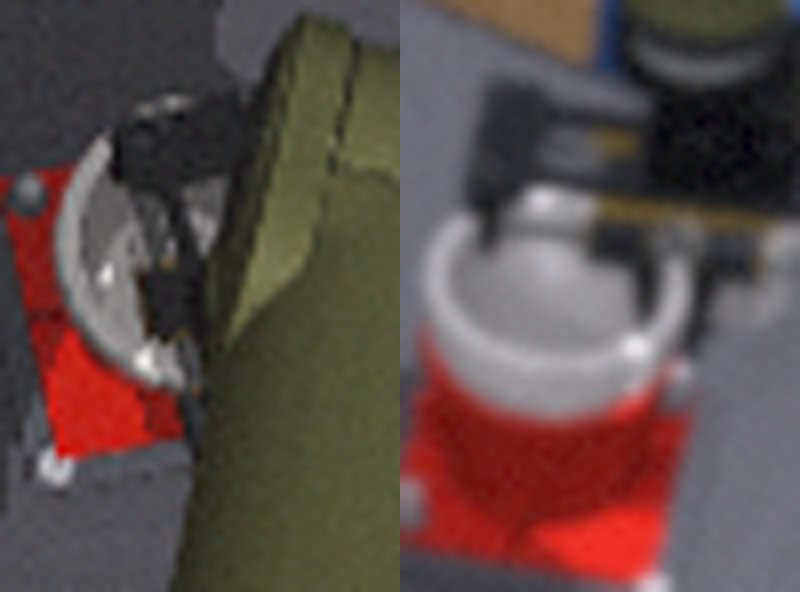

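```bash
python3 - <<'E'
from h import *
d=pickle.load(open('im.pkl','rb'))
for nm,P,ps in(('ap',[.4708,-.2044,.1627],15),('now',[.4741,-.202,.1053],15)):
  for n in('side','top'):
    c=d[n];u0=(proj(c,[.5,-.19,.13])[0]-[25,37]).astype(int)
    a=np.radians(ps);Y=np.array([np.cos(a),np.sin(a),0]);X=np.array([-np.sin(a),np.cos(a),0])
    for y in(.095,-.095,.0375):
      for x in(.0375,0,-.0375):
        print(nm,n,y,x,[((proj(c,np.array(P)+Y*y+X*x+[0,0,h])[0]-u0+.5)*8+[400*(n=='side'),0]).round().astype(int).tolist() for h in(0,.03,.07,.1)])
E
```

```text
ap side 0.095 0.0375 [[461, 280], [463, 230], [465, 162], [467, 108]]
ap side 0.095 0 [[474, 224], [476, 174], [479, 106], [481, 52]]
ap side 0.095 -0.0375 [[487, 170], [489, 120], [492, 51], [494, -2]]
ap side -0.095 0.0375 [[887, 335], [895, 285], [906, 217], [915, 163]]
ap side -0.095 0 [[893, 277], [901, 227], [912, 159], [921, 106]]
ap side -0.095 -0.0375 [[899, 221], [907, 172], [918, 103], [927, 50]]
ap side 0.0375 0.0375 [[589, 296], [593, 247], [598, 178], [602, 125]]
ap side 0.0375 0 [[600, 240], [604, 190], [609, 122], [613, 68]]
ap side 0.0375 -0.0375 [[610, 185], [614, 135], [620, 67], [624, 14]]
ap top 0.095 0.0375 [[103, 160], [109, 143], [119, 119], [127, 100]]
ap top 0.095 0 [[192, 137], [201, 119], [214, 95], [224, 75]]
ap top 0.095 -0.0375 [[282, 114], [293, 96], [309, 70], [321, 50]]
ap top -0.095 0.0375 [[236, 621], [247, 615], [261, 606], [273, 599]]
ap top -0.095 0 [[329, 596], [341, 589], [359, 580], [374, 572]]
ap top -0.095 -0.0375 [[421, 572], [436, 564], [457, 554], [474, 546]]
ap top 0.0375 0.0375 [[142, 296], [150, 283], [161, 263], [170, 248]]
ap top 0.
[... 678 characters left out ...]
6, 170]]
now side 0.0375 -0.0375 [[595, 278], [598, 231], [603, 166], [607, 115]]
now top 0.095 0.0375 [[84, 183], [91, 167], [99, 145], [106, 127]]
now top 0.095 0 [[170, 160], [178, 144], [190, 121], [199, 103]]
now top 0.095 -0.0375 [[256, 138], [266, 122], [280, 98], [291, 80]]
now top -0.095 0.0375 [[211, 624], [221, 618], [234, 610], [245, 603]]
now top -0.095 0 [[300, 600], [311, 594], [327, 585], [340, 578]]
now top -0.095 -0.0375 [[388, 576], [401, 570], [420, 560], [436, 552]]
now top 0.0375 0.0375 [[122, 313], [129, 300], [139, 282], [147, 268]]
now top 0.0375 0 [[209, 291], [218, 277], [231, 259], [241, 244]]
now top 0.0375 -0.0375 [[295, 268], [306, 254], [322, 235], [334, 219]]
```

```bash
cat > st.py <<'E'
from h import *
from bench import ctrl
s=ctrl.get_state();R=Ro.from_rotvec(s['tool_rot']).as_matrix()
print('t%.2f'%s['time'],'p',s['position'].round(4),'psi',np.degrees(np.arctan2(R[1,1],R[0,1])).round(1),'down',R[:2,2].round(4),'Ft',(R.T@s['ft_force']).round(1),'Mw',s['torque'].round(2),'w%.1fmm g%.0f'%(87*s['grip_width'],s['grip_force']),'j7 %.2f'%s['joint_positions'][6])
E
python3 -m handwheel '[{"x":0,"y":0,"z":-0.002,"wx":0,"wy":0,"wz":0},{"x":0,"y":0,"z":-0.002,"wx":0,"wy":0,"wz":0}]' 0.03 8 >/dev/null; python3 st.py
python3 -m handwheel '[{"x":0,"y":0,"z":0,"wx":0,"wy":0,"wz":0},{"x":0,"y":0,"z":0,"wx":0,"wy":0,"wz":0},{"x":0,"y":0,"z":0,"wx":0,"wy":0,"wz":0}]' >/dev/null; python3 st.py
```

```text
t3.72 p [ 0.4728 -0.2015  0.1063] psi 15.0 down [-0.001   0.0003] Ft [ 0.2 -0.8  0.1] Mw [ 0.07 -0.1  -0.01] w19.1mm g0 j7 0.53
t3.97 p [ 0.4727 -0.2015  0.106 ] psi 15.0 down [-0.0012  0.0004] Ft [ 0.4  0.1 -0.3] Mw [ 0.   -0.11 -0.  ] w28.9mm g0 j7 0.53
```

The fingertip was wedging on the liner's tapered wall, so I'll grip higher (TCP at about 0.113) and 2 mm further in.

```bash
python3 -m handwheel '[{"x":0,"y":0.001,"z":-0.007,"wx":0,"wy":0,"wz":0},{"x":0,"y":0.0015,"z":-0.007,"wx":0,"wy":0,"wz":0},{"x":0,"y":0.0015,"z":-0.007,"wx":0,"wy":0,"wz":0}]' >/dev/null; python3 st.py
python3 -m handwheel '[{"x":0,"y":0,"z":0,"wx":0,"wy":0,"wz":0},{"x":0,"y":0,"z":0,"wx":0,"wy":0,"wz":0},{"x":0,"y":0,"z":0,"wx":0,"wy":0,"wz":0},{"x":0,"y":0,"z":0,"wx":0,"wy":0,"wz":0},{"x":0,"y":0,"z":0,"wx":0,"wy":0,"wz":0},{"x":0,"y":0,"z":0,"wx":0,"wy":0,"wz":0}]' 0 8 >/dev/null; python3 st.py
```

```text
t4.22 p [ 0.4753 -0.2014  0.1141] psi 15.0 down [ 0.0011 -0.0006] Ft [ 0.3 -0.3 -0.3] Mw [ 0.01 -0.14  0.01] w29.9mm g0 j7 0.54
t4.72 p [ 0.4741 -0.2015  0.1136] psi 15.0 down [-0.0012 -0.0002] Ft [-0.3 -4.1 -2.8] Mw [-0.03  0.48  0.01] w10.2mm g10 j7 0.54
```

```bash
python3 -m handwheel '[{"x":0,"y":-0.001,"z":0,"wx":0,"wy":0,"wz":0},{"x":0,"y":-0.001,"z":0,"wx":0,"wy":0,"wz":0},{"x":0,"y":-0.001,"z":0,"wx":0,"wy":0,"wz":0}]' - 58 >/dev/null; python3 st.py
python3 -m handwheel '[{"x":0.001,"y":0,"z":0,"wx":0,"wy":0,"wz":1},{"x":0.0019,"y":0,"z":-0.0005,"wx":0,"wy":0,"wz":2},{"x":0.0029,"y":0.0001,"z":-0.001,"wx":0,"wy":0,"wz":3},{"x":0.0039,"y":0.0001,"z":-0.001,"wx":0,"wy":0,"wz":4},{"x":0.0048,"y":0.0002,"z":-0.001,"wx":0,"wy":0,"wz":5},{"x":0.0058,"y":0.0003,"z":-0.001,"wx":0,"wy":0,"wz":6}]' >/dev/null; python3 st.py
```

```text
t4.97 p [ 0.474  -0.2016  0.1136] psi 15.0 down [ 0.0008 -0.0001] Ft [-0.7  0.2 -0.4] Mw [-0.08 -0.19 -0.17] w8.8mm g59 j7 0.54
t5.47 p [ 0.4726 -0.1962  0.1146] psi 8.9 down [ 0.0004 -0.001 ] Ft [-3.5  1.2  2.9] Mw [-1.02 -0.55  0.46] w9.0mm g61 j7 0.43
```

```bash
python3 -m handwheel '[{"x":0.0029,"y":0.0001,"z":-0.0005,"wx":0,"wy":0,"wz":3},{"x":0.0058,"y":0.0003,"z":-0.001,"wx":0,"wy":0,"wz":6},{"x":0.0087,"y":0.0007,"z":-0.001,"wx":0,"wy":0,"wz":9},{"x":0.0115,"y":0.0012,"z":-0.001,"wx":0,"wy":0,"wz":12}]' >/dev/null; python3 st.py
python3 -m handwheel '[{"x":0.0029,"y":0.0001,"z":-0.0005,"wx":0,"wy":0,"wz":3},{"x":0.0058,"y":0.0003,"z":-0.001,"wx":0,"wy":0,"wz":6},{"x":0.0087,"y":0.0007,"z":-0.001,"wx":0,"wy":0,"wz":9},{"x":0.0115,"y":0.0012,"z":-0.001,"wx":0,"wy":0,"wz":12}]' >/dev/null; python3 st.py
```

```text
t5.80 p [ 0.4718 -0.1844  0.1153] psi -3.2 down [-0.0001 -0.0007] Ft [-3.1  1.9  4.5] Mw [-0.99 -0.58  0.47] w8.7mm g61 j7 0.20
t6.13 p [ 0.4732 -0.1734  0.1157] psi -15.2 down [-0.0008 -0.001 ] Ft [-2.3  3.9  6.7] Mw [-1.15 -0.64  0.46] w8.8mm g61 j7 -0.03
```

```bash
python3 -m handwheel '[{"x":0.0029,"y":0.0004,"z":0,"wx":0,"wy":0,"wz":3},{"x":0.0058,"y":0.0008,"z":-0.0003,"wx":0,"wy":0,"wz":6},{"x":0.0087,"y":0.0012,"z":-0.0003,"wx":0,"wy":0,"wz":9},{"x":0.0115,"y":0.0017,"z":-0.0003,"wx":0,"wy":0,"wz":12}]' >/dev/null; python3 st.py
python3 -m handwheel '[{"x":0.0029,"y":0.0001,"z":0,"wx":0,"wy":0,"wz":3},{"x":0.0058,"y":0.0003,"z":-0.0003,"wx":0,"wy":0,"wz":6},{"x":0.0087,"y":0.0007,"z":-0.0003,"wx":0,"wy":0,"wz":9},{"x":0.0115,"y":0.0012,"z":-0.0003,"wx":0,"wy":0,"wz":12}]' >/dev/null; python3 st.py
```

```text
t6.47 p [ 0.4772 -0.1628  0.1157] psi -27.2 down [-0.0023 -0.0009] Ft [-2.6  4.2  7.3] Mw [-1.36 -0.39  0.55] w9.1mm g61 j7 -0.26
t6.80 p [ 0.4834 -0.1526  0.1162] psi -39.2 down [-0.0026 -0.0002] Ft [-2.3  2.8  4.9] Mw [-1.01 -0.17  0.48] w8.9mm g60 j7 -0.49
```

```bash
python3 -m handwheel '[{"x":0.0019,"y":0,"z":-0.0005,"wx":0,"wy":0,"wz":2},{"x":0.0039,"y":0.0001,"z":-0.001,"wx":0,"wy":0,"wz":4},{"x":0.0058,"y":0.0003,"z":-0.0015,"wx":0,"wy":0,"wz":6}]' >/dev/null; python3 st.py
```

```text
t7.05 p [ 0.487  -0.1485  0.1171] psi -45.2 down [-0.0032 -0.0001] Ft [-1.3  4.4  8.8] Mw [-1.02 -0.33  0.45] w8.9mm g60 j7 -0.61
```

```bash
python3 -m handwheel '[{"x":0.0029,"y":0.0004,"z":0,"wx":0,"wy":0,"wz":3},{"x":0.0058,"y":0.0008,"z":0,"wx":0,"wy":0,"wz":6},{"x":0.0087,"y":0.0012,"z":0,"wx":0,"wy":0,"wz":9}]' >/dev/null; python3 st.py
python3 -m handwheel '[{"x":0.0019,"y":0,"z":-0.0003,"wx":0,"wy":0,"wz":2},{"x":0.0039,"y":0.0001,"z":-0.0006,"wx":0,"wy":0,"wz":4},{"x":0.0058,"y":0.0003,"z":-0.001,"wx":0,"wy":0,"wz":6}]' >/dev/null; python3 st.py
```

```text
t7.30 p [ 0.4939 -0.1427  0.1176] psi -54.2 down [-0.0039  0.0004] Ft [-1.4  2.3  3.7] Mw [-0.68  0.17  0.49] w8.9mm g61 j7 -0.78
t7.55 p [ 0.4984 -0.1396  0.1181] psi -60.1 down [-0.0045  0.0004] Ft [-0.4  2.7  7.5] Mw [-0.7  -0.02  0.54] w9.1mm g61 j7 -0.90
```

```bash
python3 -m handwheel '[{"x":-0.0029,"y":0.0001,"z":-0.0005,"wx":0,"wy":0,"wz":-3},{"x":-0.0058,"y":0.0003,"z":-0.001,"wx":0,"wy":0,"wz":-6},{"x":-0.0029,"y":0.0001,"z":-0.001,"wx":0,"wy":0,"wz":-3},{"x":0,"y":0,"z":-0.001,"wx":0,"wy":0,"wz":0}]' >/dev/null; python3 st.py
```

```text
t7.88 p [ 0.4986 -0.1396  0.1197] psi -60.2 down [-0.0037  0.0007] Ft [-0.5  1.8  2.8] Mw [-0.49  0.12  0.5 ] w8.8mm g60 j7 -0.90
```

It goes on rising (6 mm with only 3 N), so the rivets are in a notch. Work it up with the to-and-fro turning.

```bash
python3 -m handwheel '[{"x":-0.0029,"y":0.0001,"z":-0.0007,"wx":0,"wy":0,"wz":-3},{"x":-0.0039,"y":0.0001,"z":-0.0014,"wx":0,"wy":0,"wz":-4},{"x":-0.001,"y":0,"z":-0.002,"wx":0,"wy":0,"wz":-1},{"x":0,"y":0,"z":-0.0025,"wx":0,"wy":0,"wz":0}]' >/dev/null; python3 st.py
python3 -m handwheel '[{"x":-0.0029,"y":0.0001,"z":-0.0003,"wx":0,"wy":0,"wz":-3},{"x":-0.0039,"y":0.0001,"z":-0.0006,"wx":0,"wy":0,"wz":-4},{"x":-0.001,"y":0,"z":-0.001,"wx":0,"wy":0,"wz":-1},{"x":0,"y":0,"z":-0.0015,"wx":0,"wy":0,"wz":0}]' >/dev/null; python3 st.py
```

```text
t8.22 p [ 0.4995 -0.1389  0.1227] psi -60.2 down [-0.0023  0.0015] Ft [-0.9  0.5  3.6] Mw [ 0.08  0.13 -0.03] w8.7mm g59 j7 -0.90
t8.55 p [ 0.4998 -0.139   0.1243] psi -60.2 down [-0.0016  0.0011] Ft [-0.4 -1.   3.6] Mw [ 0.2   0.1  -0.04] w9.0mm g60 j7 -0.89
```

```bash
python3 -m handwheel '[{"x":0,"y":0,"z":-0.001,"wx":0,"wy":0,"wz":0},{"x":0,"y":0,"z":-0.002,"wx":0,"wy":0,"wz":0},{"x":0,"y":0,"z":-0.004,"wx":0,"wy":0,"wz":0},{"x":0,"y":0,"z":-0.006,"wx":0,"wy":0,"wz":0}]' >/dev/null; python3 st.py
python3 -m handwheel '[{"x":0,"y":0,"z":-0.004,"wx":0,"wy":0,"wz":0},{"x":0,"y":0,"z":-0.008,"wx":0,"wy":0,"wz":0},{"x":0,"y":0,"z":-0.012,"wx":0,"wy":0,"wz":0},{"x":0,"y":0,"z":-0.016,"wx":0,"wy":0,"wz":0},{"x":0,"y":0,"z":-0.02,"wx":0,"wy":0,"wz":0}]' >/dev/null; python3 st.py
```

```text
t8.88 p [ 0.5002 -0.1397  0.1307] psi -60.0 down [-0.0004  0.0001] Ft [ 0.2 -0.5  4.2] Mw [ 0.11  0.06 -0.  ] w8.9mm g60 j7 -0.89
t9.30 p [ 0.5005 -0.1398  0.1512] psi -60.0 down [ 0.0003 -0.0003] Ft [ 0.  -0.   4.5] Mw [ 0.14  0.06 -0.01] w8.8mm g60 j7 -0.88
```

```bash
python3 -m handwheel '[{"x":0,"y":0,"z":-0.008,"wx":0,"wy":0,"wz":0},{"x":0,"y":0,"z":-0.018,"wx":0,"wy":0,"wz":0},{"x":0,"y":0,"z":-0.028,"wx":0,"wy":0,"wz":0},{"x":0,"y":0,"z":-0.038,"wx":0,"wy":0,"wz":0},{"x":0,"y":0,"z":-0.048,"wx":0,"wy":0,"wz":0},{"x":0,"y":0,"z":-0.058,"wx":0,"wy":0,"wz":0},{"x":0,"y":0,"z":-0.068,"wx":0,"wy":0,"wz":0},{"x":0,"y":0,"z":-0.078,"wx":0,"wy":0,"wz":0},{"x":0,"y":0,"z":-0.083,"wx":0,"wy":0,"wz":0},{"x":0,"y":0,"z":-0.085,"wx":0,"wy":0,"wz":0}]' >/dev/null; python3 st.py
python3 - <<'E'
from h import *
from bench import ctrl
d={n:ctrl.get_image(n) for n in('top','side')};pickle.dump(d,open('im2.pkl','wb'))
ims=[]
for n in d:
    c=d[n];u=proj(c,[.54,-.05,.1])[0];k=4;u0=np.maximum((u-[50,70]).astype(int),0)
    ims.append(cv2.resize(c['image'][u0[1]:u0[1]+140,u0[0]:u0[0]+100,::-1],None,fx=k,fy=k,interpolation=cv2.INTER_CUBIC));print(u0)
cv2.imwrite('pics/lift.png',np.hstack(ims))
# tray refinement on the first pictures: blue mask, square fit
t=pickle.load(open('im.pkl','rb'))
for n in('top','side'):
    c=t[n];h=cv2.cvtColor(c['image'],cv2.COLOR_RGB2HSV);m=cv2.inRange(h,(100,130,60),(125,255,255))
    nl,l,st,ce=cv2.connectedComponentsWithStats(m);u=proj(c,[.587,.158,.003])[0].astype(int);b=l[u[1],u[0]]
    r=cv2.minAreaRect(np.argwhere(l==b)[:,::-1].astype(np.float32));
    cn=max(cv2.findContours((l==b).astype(np.uint8),0,1)[0],key=cv2.contourArea);q=cv2.approxPolyDP(cv2.convexHull(cn),6,True)[:,0]
    Q=np.array([back(c,p,.018) for p in q]);print(n,Q.round(4).tolist(),Q.mean(0).round(4))
E
```

```text
t10.13 p [ 0.5009 -0.1399  0.237 ] psi -60.0 down [ 0.0017 -0.0008] Ft [0.  0.8 3.5] Mw [ 0.16  0.06 -0.03] w9.2mm g60 j7 -0.85
[208 129]
[199 125]
top [[0.7333, 0.1133, 0.018], [0.5357, 0.0157, 0.018], [0.4419, 0.208, 0.018], [0.6376, 0.3065, 0.018]] [0.5871 0.1609 0.018 ]
side [[0.5382, 0.0216, 0.018], [0.4425, 0.2155, 0.018], [0.6337, 0.3092, 0.018], [0.7305, 0.1074, 0.018]] [0.5862 0.1634 0.018 ]
```

View pics/lift.png

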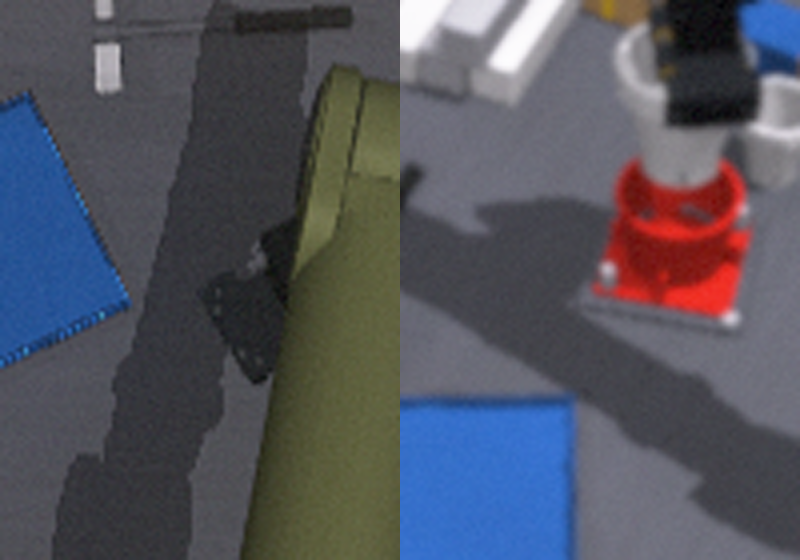

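The liner hangs upright at (680,110), clear of the pot, and the pot at (680,230) is down on its plate. Next I carry it to the tray, centre (0.587, 0.161), turning so the gripper ends up on the near side.

```bash
python3 -c "
from h import *
to([.5315,.161,.237],0)"
```

```text
pos [ 0.5005 -0.1398  0.2359] ypsi -60.03 tilt [ 3.e-04 -3.e-04 -1.e+00] shift [ 0.1772 -0.2451 -0.0012] wz -60.03 j [ 0.71  0.06 -0.51  1.74  0.03  1.35 -0.85] f [-0.8 -0.6 -3.5] t 10.2333
```

```bash
python3 -m handwheel '[{"x":0.005,"y":-0.007,"z":0,"wx":0,"wy":0,"wz":-2},{"x":0.015,"y":-0.02,"z":0,"wx":0,"wy":0,"wz":-5},{"x":0.028,"y":-0.038,"z":0,"wx":0,"wy":0,"wz":-9},{"x":0.041,"y":-0.056,"z":0,"wx":0,"wy":0,"wz":-14},{"x":0.054,"y":-0.074,"z":0,"wx":0,"wy":0,"wz":-19},{"x":0.067,"y":-0.092,"z":0,"wx":0,"wy":0,"wz":-24},{"x":0.08,"y":-0.11,"z":0,"wx":0,"wy":0,"wz":-29},{"x":0.093,"y":-0.128,"z":0,"wx":0,"wy":0,"wz":-34},{"x":0.106,"y":-0.146,"z":0,"wx":0,"wy":0,"wz":-39},{"x":0.119,"y":-0.164,"z":0,"wx":0,"wy":0,"wz":-44}]' >/dev/null; python3 st.py;  python3 -c "
from h import *
to([.5315,.161,.237],0)"
```

```text
t11.07 p [0.5207 0.065  0.2352] psi -15.5 down [-0.0009  0.0005] Ft [-0.2  0.1  3.6] Mw [ 0.04  0.11 -0.04] w8.8mm g60 j7 -0.49
pos [0.5207 0.065  0.2352] ypsi -15.5 tilt [-9.e-04  5.e-04 -1.e+00] shift [ 0.0954 -0.0152 -0.0017] wz -15.5 j [ 0.51  0.09 -0.72  1.72  0.06  1.35 -0.49] f [-0.  -0.3 -3.6] t 11.0667
```

```bash
python3 -m handwheel '[{"x":0.018,"y":-0.003,"z":0,"wx":0,"wy":0,"wz":-3},{"x":0.036,"y":-0.006,"z":0,"wx":0,"wy":0,"wz":-6},{"x":0.054,"y":-0.009,"z":0,"wx":0,"wy":0,"wz":-9},{"x":0.07,"y":-0.012,"z":0,"wx":0,"wy":0,"wz":-12},{"x":0.084,"y":-0.014,"z":0.003,"wx":0,"wy":0,"wz":-15},{"x":0.092,"y":-0.015,"z":0.012,"wx":0,"wy":0,"wz":-15.5},{"x":0.0954,"y":-0.015,"z":0.025,"wx":0,"wy":0,"wz":-15.5},{"x":0.0954,"y":-0.015,"z":0.04,"wx":0,"wy":0,"wz":-15.5},{"x":0.0954,"y":-0.015,"z":0.055,"wx":0,"wy":0,"wz":-15.5},{"x":0.0954,"y":-0.015,"z":0.07,"wx":0,"wy":0,"wz":-15.5}]' >/dev/null; python3 st.py
python3 -m handwheel '[{"x":0,"y":0,"z":0.012,"wx":0,"wy":0,"wz":0},{"x":0,"y":0,"z":0.022,"wx":0,"wy":0,"wz":0},{"x":0,"y":0,"z":0.032,"wx":0,"wy":0,"wz":0},{"x":0,"y":0,"z":0.042,"wx":0,"wy":0,"wz":0},{"x":0,"y":0,"z":0.048,"wx":0,"wy":0,"wz":0},{"x":0,"y":0,"z":0.05,"wx":0,"wy":0,"wz":0}]' >/dev/null; python3 st.py
python3 - <<'E'
from h import *
from bench import ctrl
ims=[]
for n in('top','side'):
    c=ctrl.get_image(n);u=proj(c,[.57,.16,.06])[0];k=6;u0=np.maximum((u-[33,50]).astype(int),0)
    ims.append(cv2.resize(c['image'][u0[1]:u0[1]+100,u0[0]:u0[0]+66,::-1],None,fx=k,fy=k,interpolation=cv2.INTER_CUBIC))
cv2.imwrite('pics/tray.png',np.hstack(ims))
to([.5315,.161,.1015],0)
E
```

```text
t11.90 p [0.533  0.1561 0.1632] psi -0.6 down [-0.0019 -0.0015] Ft [0.1 0.1 3.3] Mw [-0.05  0.14 -0.  ] w8.8mm g60 j7 -0.49
t12.40 p [0.5329 0.1573 0.1144] psi -0.5 down [-0.0016 -0.0004] Ft [-0.9  0.5  3.3] Mw [-0.03  0.14 -0.02] w8.5mm g60 j7 -0.52
pos [0.5334 0.1576 0.1154] ypsi -0.52 tilt [-3.e-04 -0.e+00 -1.e+00] shift [ 0.0034 -0.0019  0.0139] wz -0.52 j [ 0.35  0.29 -0.78  1.8   0.22  1.15 -0.52] f [ 1.1  0.7 -3.4] t 12.5
```

View pics/tray.png

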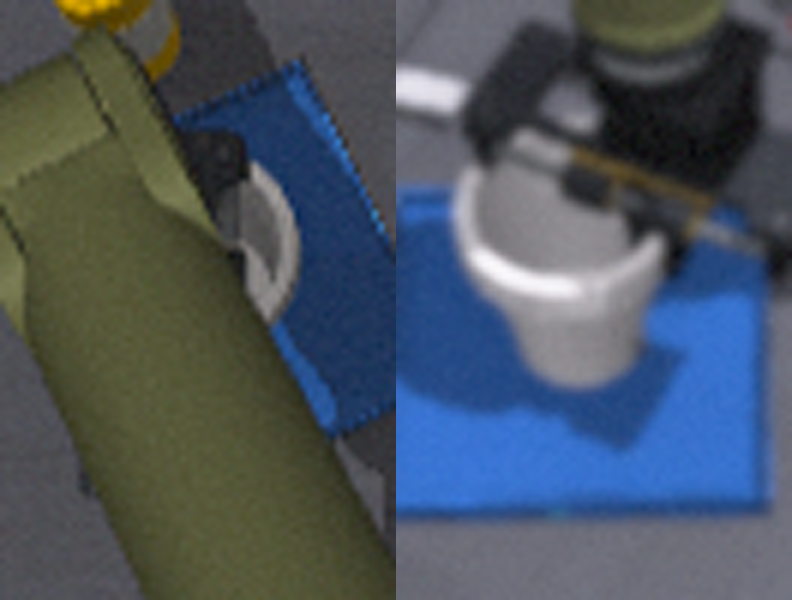

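The liner hangs upright over the tray floor, foot at (580,380), well inside the walls. I'll creep down to contact.

```bash
python3 -m handwheel '[{"x":0.001,"y":-0.001,"z":0.002,"wx":0,"wy":0,"wz":0},{"x":0.002,"y":-0.001,"z":0.004,"wx":0,"wy":0,"wz":0},{"x":0.003,"y":-0.002,"z":0.006,"wx":0,"wy":0,"wz":0},{"x":0.003,"y":-0.002,"z":0.008,"wx":0,"wy":0,"wz":0},{"x":0.003,"y":-0.002,"z":0.009,"wx":0,"wy":0,"wz":0}]' >/dev/null; python3 st.py
python3 -m handwheel '[{"x":0,"y":0,"z":0.001,"wx":0,"wy":0,"wz":0},{"x":0,"y":0,"z":0.002,"wx":0,"wy":0,"wz":0},{"x":0,"y":0,"z":0.002,"wx":0,"wy":0,"wz":0}]' >/dev/null; python3 st.py
```

```text
t12.92 p [0.5313 0.1607 0.1064] psi -0.5 down [-0.0001 -0.0002] Ft [-0.4 -0.9  3.7] Mw [-0.08  0.1  -0.01] w9.2mm g60 j7 -0.53
t13.17 p [0.5314 0.1605 0.1044] psi -0.5 down [-0.0003 -0.0001] Ft [-1.1 -0.3  3.9] Mw [-0.05  0.12 -0.  ] w8.9mm g60 j7 -0.53
```

```bash
python3 -m handwheel '[{"x":0,"y":0,"z":0.001,"wx":0,"wy":0,"wz":0},{"x":0,"y":0,"z":0.002,"wx":0,"wy":0,"wz":0},{"x":0,"y":0,"z":0.002,"wx":0,"wy":0,"wz":0}]' >/dev/null; python3 st.py
python3 -m handwheel '[{"x":0,"y":0,"z":0.0005,"wx":0,"wy":0,"wz":0},{"x":0,"y":0,"z":0.001,"wx":0,"wy":0,"wz":0},{"x":0,"y":0,"z":0.001,"wx":0,"wy":0,"wz":0}]' >/dev/null; python3 st.py
```

```text
t13.42 p [0.5313 0.1605 0.1024] psi -0.5 down [-0.0003 -0.0002] Ft [-0.1  0.3  3.5] Mw [-0.03  0.16 -0.  ] w9.2mm g60 j7 -0.53
t13.67 p [0.5314 0.1606 0.1018] psi -0.5 down [-0.0002 -0.0003] Ft [ 0.6 -1.1  1.3] Mw [-0.07  0.3  -0.04] w9.3mm g60 j7 -0.53
```

```bash
python3 -m handwheel '[{"x":0,"y":0,"z":0.0005,"wx":0,"wy":0,"wz":0},{"x":0,"y":0,"z":0.001,"wx":0,"wy":0,"wz":0},{"x":0,"y":0,"z":0.001,"wx":0,"wy":0,"wz":0}]' >/dev/null; python3 st.py
```

```text
t13.92 p [0.531  0.1605 0.1015] psi -0.5 down [-0.0009 -0.0011] Ft [-1.4 -5.  -6.9] Mw [-0.36  1.13  0.09] w8.6mm g59 j7 -0.53
```

The liner is firmly on the floor. I'll ease off, release gently and open to 30 mm.

```bash
python3 -m handwheel '[{"x":0,"y":0,"z":-0.0006,"wx":0,"wy":0,"wz":0},{"x":0,"y":0,"z":-0.0006,"wx":0,"wy":0,"wz":0},{"x":0,"y":0,"z":-0.0006,"wx":0,"wy":0,"wz":0}]' - 15 >/dev/null; python3 st.py
python3 -m handwheel '[{"x":0,"y":0,"z":0,"wx":0,"wy":0,"wz":0},{"x":0,"y":0,"z":0,"wx":0,"wy":0,"wz":0},{"x":0,"y":0,"z":0,"wx":0,"wy":0,"wz":0},{"x":0,"y":0,"z":0,"wx":0,"wy":0,"wz":0},{"x":0,"y":0,"z":0,"wx":0,"wy":0,"wz":0}]' 0.034 >/dev/null; python3 st.py
```

```text
t14.17 p [0.5311 0.1609 0.1015] psi -0.5 down [-0.0005 -0.0001] Ft [-0.8 -5.  -4.3] Mw [-0.13  0.97  0.02] w9.8mm g19 j7 -0.53
t14.58 p [0.532  0.1606 0.1013] psi -0.5 down [0.0009 0.0002] Ft [ 0.   0.5 -0.7] Mw [ 0.03 -0.14  0.06] w31.6mm g0 j7 -0.53
```

```bash
python3 -m handwheel '[{"x":0,"y":0,"z":-0.01,"wx":0,"wy":0,"wz":0},{"x":0,"y":0,"z":-0.025,"wx":0,"wy":0,"wz":0},{"x":0,"y":0,"z":-0.045,"wx":0,"wy":0,"wz":0},{"x":0,"y":0,"z":-0.07,"wx":0,"wy":0,"wz":0},{"x":0,"y":0,"z":-0.1,"wx":0,"wy":0,"wz":0},{"x":0,"y":-0.02,"z":-0.125,"wx":0,"wy":0,"wz":0},{"x":0,"y":-0.05,"z":-0.14,"wx":0,"wy":0,"wz":0},{"x":-0.01,"y":-0.06,"z":-0.14,"wx":0,"wy":0,"wz":0},{"x":-0.03,"y":-0.06,"z":-0.14,"wx":0,"wy":0,"wz":0},{"x":-0.06,"y":-0.06,"z":-0.14,"wx":0,"wy":0,"wz":0}]' >/dev/null; python3 st.py
python3 -m handwheel '[{"x":-0.03,"y":0,"z":0,"wx":0,"wy":0,"wz":0},{"x":-0.06,"y":0,"z":0,"wx":0,"wy":0,"wz":0},{"x":-0.09,"y":0,"z":0,"wx":0,"wy":0,"wz":0},{"x":-0.12,"y":0,"z":0,"wx":0,"wy":0,"wz":0},{"x":-0.12,"y":0,"z":0,"wx":0,"wy":0,"wz":0},{"x":-0.12,"y":0,"z":0,"wx":0,"wy":0,"wz":0}]' >/dev/null; python3 st.py
python3 - <<'E'
from h import *
from bench import ctrl
ims=[cv2.resize(ctrl.get_image(n)['image'][40:320,60:460,::-1],(400,280)) for n in('top','side')]
t=ctrl.get_image('top')['image'][100:260,140:340,::-1];s=ctrl.get_image('side')['image'][90:290,150:350,::-1]
cv2.imwrite('pics/end.png',np.hstack([cv2.resize(t,(500,400),interpolation=cv2.INTER_CUBIC),cv2.resize(s,(300,400))[:, :300]]))
E
```

```text
t15.42 p [0.4705 0.1037 0.243 ] psi -0.2 down [ 0.0036 -0.0002] Ft [-0.2  0.6  0.3] Mw [-0.06 -0.18 -0.03] w34.1mm g0 j7 -0.25
t15.92 p [ 0.4699 -0.0205  0.2419] psi -0.7 down [ 0.0009 -0.0001] Ft [ 1.1  0.3 -0.1] Mw [ 0.02 -0.14  0.03] w34.2mm g0 j7 0.01
```

View pics/end.png

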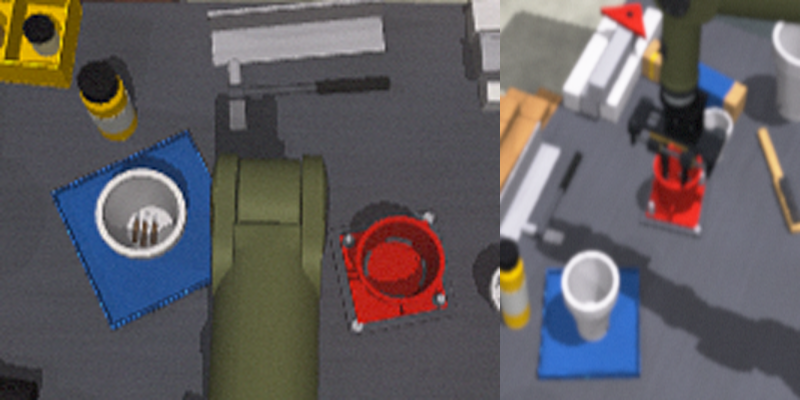

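The liner stands upright in the tray at (140,212) with the three stubs inside at (145,228). The pot is down on its plate at (395,265), and the things in view are undisturbed.

```bash
python3 -c "
from bench import ctrl
print(ctrl.close_job())"
```

```text
the job is handed in; nothing more can be done
None
```

I twisted the liner free and set it upright on the floor of the blue tray with all three stubs still in it. The pot was down on its plate in the pictures, and I handed the job in at about 16 s.

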